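# Load the bonding press with one more slotted mass

### The arm

A 6-joint arm with a two-finger parallel gripper is mounted at the origin on a cart in front of the work surface, level with it; the furniture and walls round the work are solid. World frame = base frame: x ahead of the robot, y to its left, z up, the work surface at z = 0. Lengths are in mm, angles in rad, forces in N, time in s.
With the tool pointing down it reaches from about 350 to 975 mm from the base axis. Payload 7.1 kg.
Tool frame: the origin (TCP) lies midway between the tips of the shut fingers; the grasp point (between the pads) lies 19 mm behind it (ctrl.grasp_offset is the distance from the TCP to the grasp point, in mm); z points along the fingers, y is the line along which they close (so a half turn about z gives the same grasp; the last joint's range is limited). The gripper opens to 88 mm and grips with 3 to 60 N. Pads are 20 mm wide; open, the fingers measure 115 mm over their backs; the gripper's body (75 mm by 178 mm) begins 61 mm behind the grasp point.
Start: joints at [-1.359, 0.423, 1.63, -0, 1.089, -0.019], TCP at [142.992, -608.406, 222.675] pointing down, gripper open.
Joint ranges: [-3, 3], [-0.9, 2.11], [0.09, 2.58], [-1.31, 4.45], [0.11, 2.69], [-2.54, 2.54]. Speed limits (rad/s): [2.39, 2.39, 3.01, 3.14, 3.14, 3.14].

### API

Orientations are given as a rotation vector (axis times angle).
In Python, from workcell import ctrl gives the robot as it stands. The module is installed in compiled form; this text tells all that it offers.
- The arm moves only by the tool servo_tool, never from a script. Its argument "rows" is a list of rows, each a list of 7 numbers: the turn, a rotation vector about the tool's x, y, z as a fraction of full scale, then the shift along the tool's x, y, z as a fraction of full scale, then the finger opening in mm, from 0 to 87.8. A call has 1 to 10 rows; each row is the pose to reach, as a shift and turn from the pose commanded when the call began, along the tool's axes at that moment; what a row does not reach only later rows make up. Full scale, the value 1, is 20 cm for a shift and 1.5 rad for a turn. A row lasts 1/8 s, in which the tool goes at most 62.5 mm and 10.7 degrees, less where a joint would pass 70% of its speed; a pose out of reach is approached as far as the arm can. A call with a number of a shift or a turn outside -1 to 1 is refused whole. A call with a gripper value outside its range is refused whole. The fingers move at their own pace and stop on an object; the grip force is fixed at half the most. Time passes only in rows, so rows that repeat a pose let the fingers close. It gives the time, the measured TCP pose, the force, the opening and the grip force at its end, in the units of the state.
- ctrl.get_obs(): the state, without advancing time (a new reading comes with each control period).
- ctrl.get_image(name): name is "scene" or "top" or "wrist"; returns (picture, depth): 384x512x3 uint8, red, green, blue; 384x512 float32, mm along the optical axis (not along the pixel's ray), 0 where there is no reading.
- ctrl.camera_info(name): a dict with "intrinsics" (3x3 intrinsics, pixels), "R" (3x3) and "t" (3): a world point X has camera coordinates R X + t. Camera axes: x right, y down, z forward; pixel columns grow to the right and rows downward; lengths in mm; the calibration is good to about 2 mm. A picture is of the moment at which its call begins: read the wrist's pose just before it. camera_info takes no time and is no camera call; for the wrist camera it gives the pose at the moment of the call.
- ctrl.close_job(): hands the job in; it is judged then, once.
The state is a dict: "t": time; "qpos": joint angles; "qvel": joint speeds; "joint_torque": joint torques, N m; "ee_pos": TCP position; "orientation": TCP orientation; "ft_force": force on the tool from outside, world axes, zero at the start; "moment": the same for the moment, N m; "width": finger opening in mm; "grasp_force": force on a finger pad.
Only numpy, scipy, OpenCV 4.12 (cv2) and the standard library are available. Lean on these libraries where they do the work, as an engineer would, in place of code of your own. Each camera call takes 0.05 s, during which the arm holds its last target. There are 200 camera calls.

### The job

A stone is being cemented in its mount under the dead-weight press on the bench, and the load is still lifted clear of it. Take the large loose brass slotted mass, slide it sideways onto the press's stem above the two masses already there, with its slot turned away from both of theirs (about a third of a turn from each), and lower it so that it nests down fully on the mass beneath. Push only lightly against the stem and the stack, with less than 10 N; then press the lever down gently to its stop so that the load comes down on the work, let go, and leave everything else on the bench where it lies.

Things in the scene. Friction and masses are not known exactly. Their poses are not given: they have to be found in the camera images.
- slot_mass: large loose brass slotted mass, 0.2 kg, flat on the bench: disc 50 mm across, 12 mm thick, two parallel flats 46 mm apart and 20 mm long to grip it by. On top a round spigot 26 mm wide, 3 mm high (15 mm in all); underneath a round recess 29 mm wide, 3.5 mm deep. Origin: centre of the underside; z up; x runs from the centre out through the slot's mouth; the flats face +y and -y
- slot_mouth (a point): centre of the open mouth of that mass's slot, at its rim, 25 mm from its origin along its x, 6 mm up. The slot goes through the full height, is 10.4 mm wide with parallel sides, and ends flat 5.2 mm past the centre: with the 8 mm stem centred, 1.2 mm are free on each side and at the slot's end
- press: dead-weight bonding press, fixed on the bench: grey base 128 x 92 mm, column at the rear, guide head 92 mm high in which the round plunger runs. Origin: on the bench under the plunger's axis; z up; x points from the lever's ball to the column. Nothing stands higher than the load pan round the stem, so the stem is free from every side
- plunger: the press's plunger. Origin: on its axis, level with the top of the steel load pan (56 mm wide) that it carries, 116 mm above the bench while lifted. z up. Two brass masses like the loose one sit on the pan and cannot be lifted off; their slots face 120 degrees left and 120 degrees right of this frame's x, so a third slot facing along x is a third of a turn from both. It does not turn by itself
- seat (a point): point on the plunger's axis 24 mm above the pan's top, where the upper mass's top face lies: the origin of the loose mass comes to this height when fully home. The upper mass's spigot (26 mm wide) ends 3 mm higher; a mass that only rests on the spigot stands 3 mm too high
- stem_head (a point): point on the plunger's axis 63 mm above the pan's top, level with the top of the stem's dark head (17 mm wide, 11 mm high; stem below it 8 mm thick). The real stem, with pan and masses, is NOT on the axis: it sits on a stiff cross-slide plate, set for each job up to 10 mm off along the plunger's x and up to 12 mm off along its y, unmeasured; find it by touch. It does not shift below 40 N
- lever (a joint): angle of the press's lifting lever: 0 = up, load lifted (start); 0.24 = down on its stop, load lowered by 12.5 mm. It is stiff (about 8 N at the ball) and stays where it is left
- lever_ball (a point): centre of the black ball, 22 mm wide, at the lever's front end, 165 mm from the pivot; it starts 78 mm above the bench and goes down 39 mm, nearly straight. Press it from above with closed fingertips
- small_mass: small loose steel slotted mass, 34 mm wide, 8 mm thick, not needed; origin at the centre of its underside
- matchbox: red matchbox, 36 x 52 x 14 mm, bystander; origin at the centre of its underside
- loupe: black eye loupe, 37 mm wide, 26 mm high, bystander; origin at the centre of its underside
Mind the look-alikes: they are no part of the job. There is more than one size of the slot_mass; the job needs the smaller.

How it is judged:
By the outcome, as a careful person would: the job done as asked, in the order asked, and still so for the second after the job is handed in, with the robot touching nothing.
It also fails if it takes over 64 s, if anything falls off the work surface, if the arm or the gripper's body presses on something with over 40 N, if the wrist force passes 120 N, or if a joint passes its speed limit or range.

## Working session

There is one attempt and no reset: what is moved stays moved. The work goes in short steps, Python scripts to look and compute and a tool call to move; the robot and the scene stay as the last step left them, time stands still between calls to the robot, and variables do not carry over. Pictures are saved under pics/ and viewed, at most 10 in all, crops included, and the job is handed in when it is done.

Besides the shell and the picture viewer there is one more tool, called after "Emit:" as name([rows], argument=value, ...), one row to a line, values as JSON. servo_tool: Moves the arm, as the interface text tells. Its arguments: {"type":"object","properties":{"rows":{"type":"array","items":{"type":"array","items":{"type":"number"}}}},"required":["rows"]}

```bash
mkdir -p pics; cat > h.py <<'E'
import numpy as np, cv2
from workcell import ctrl
def grab(name):
    ci=ctrl.camera_info(name); im,d=ctrl.get_image(name)
    np.savez(f'{name}.npz',im=im,d=d,K=ci['intrinsics'],R=ci['R'],t=ci['t'])
    return im,d
def load(name): return dict(np.load(f'{name}.npz'))
def pt(c,u,v,z=None):
    K,R,t=c['K'],c['R'],c['t']; r=np.linalg.inv(K)@[u,v,1.]
    if z is None: return R.T@(r*c['d'][int(v),int(u)]-t)
    o=-R.T@t; w=R.T@r; return o+w*(z-o[2])/w[2]
def cloud(c):
    K,R,t=c['K'],c['R'],c['t'];v,u=np.mgrid[:384,:512]
    r=np.stack([u,v,np.ones_like(u)],-1)@np.linalg.inv(K).T*c['d'][...,None]
    return (r-t)@R
E
python3 - <<'E'
from h import *
for n in ['scene','top']:
    im,d=grab(n); cv2.imwrite(f'pics/{n}.png',cv2.resize(im[...,::-1],(800,600),interpolation=cv2.INTER_CUBIC))
o=ctrl.get_obs();print(o['t'],o['ee_pos'],o['orientation'],o['ft_force'],o['width'])
E
```

```text
0.1 [ 142.90050201 -607.90698731  221.95833292] [-3.11927906e+00 -3.61629439e-01  2.36955261e-04] [ 0.24957305 -0.63218509  0.16110819] 87.85673418210526
```

View pics/scene.png

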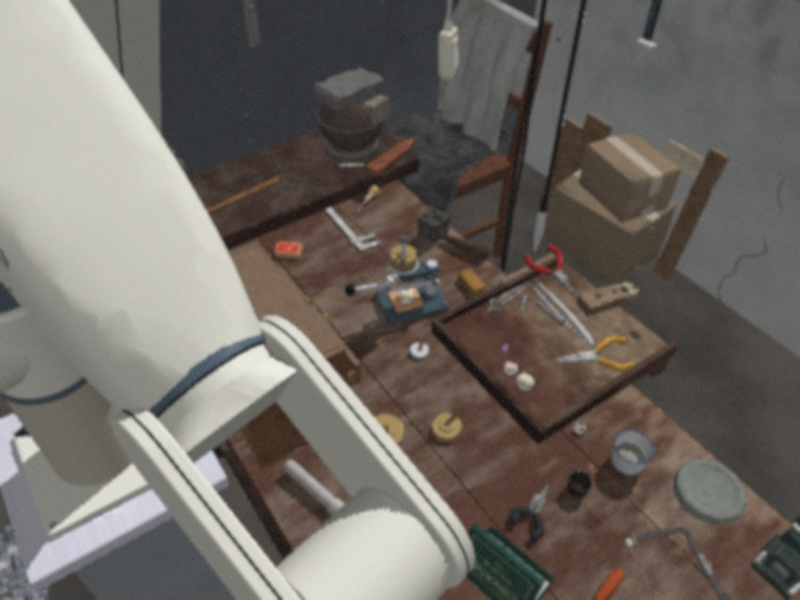

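View pics/top.png

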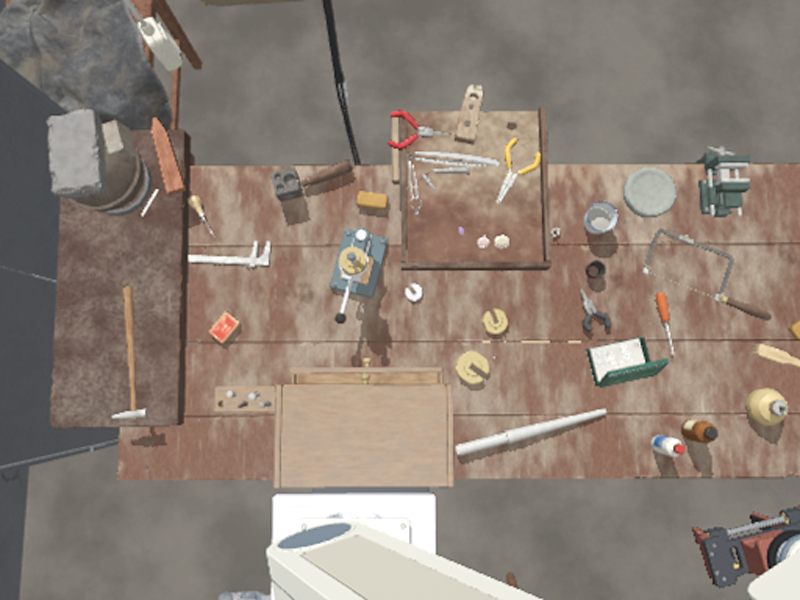

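The top view shows two brass masses near (495,322) and (472,368), of which the first looks smaller. The press is at (355,262) with its ball at (340,318).

```bash
python3 - <<'E'
from h import *
c=load('top'); im=c['im'][...,::-1]
a=cv2.resize(im[140:215,195:270],(400,400),interpolation=cv2.INTER_CUBIC)
b=cv2.resize(im[190:250,285:345],(400,400),interpolation=cv2.INTER_CUBIC)
cv2.imwrite('pics/crop.png',np.hstack([a,b]))
P=cloud(c)
for n,u,v in [('small',495,322),('big',472,368),('ball',340,318),('stem',353,261),('base',340,290),('col',361,236)]:
    u/=1.5625;v/=1.5625;print(n,pt(c,u,v).round(1))
# brass segmentation
hsv=cv2.cvtColor(c['im'],cv2.COLOR_RGB2HSV)
for x0,y0,x1,y1 in [(300,190,333,216),(285,218,318,250)]:
    q=P[y0:y1,x0:x1].reshape(-1,3); m=(q[:,2]>7)&(q[:,2]<25)
    print(m.sum(),q[m].min(0).round(1),q[m].max(0).round(1),q[m].mean(0).round(1))
q=P[140:210,205:255].reshape(-1,3)
for lo,hi in [(160,190),(125,160),(112,122),(84,100),(66,84)]:
    m=(q[:,2]>lo)&(q[:,2]<hi)
    if m.any():print(lo,hi,m.sum(),q[m].min(0).round(1),q[m].max(0).round(1),q[m].mean(0).round(1))
E
```

```text
small [ 492.2 -286.9   -3.3]
big [ 399.  -237.9   -2. ]
ball [492.7  20.7  91.4]
stem [592.7  -6.9 139.9]
base [558.2  29.6   6.7]
col [649.7 -18.6  96.2]
168 [ 471.9 -307.3    7. ] [ 542.6 -254.1   19.2] [ 493.4 -284.4   13.2]
289 [ 357.3 -267.4    8. ] [ 434.7 -204.2   24.4] [ 403.6 -234.3   16.6]
160 190 30 [588.8 -12.9 173.2] [602.4   1.  183.4] [595.6  -6.4 178.8]
125 160 213 [571.9 -30.2 125.1] [619.5  18.6 147.8] [594.1  -6.5 139.4]
112 122 44 [570.4 -31.7 113.5] [621.6  21.1 121.9] [584.7 -11.2 116.9]
84 100 155 [485.5 -39.   84. ] [669.8  29.2  98.6] [618.4 -10.6  91.9]
66 84 113 [486.1 -38.8  66.5] [660.1  29.5  83.7] [554.    4.8  76.4]
```

View pics/crop.png

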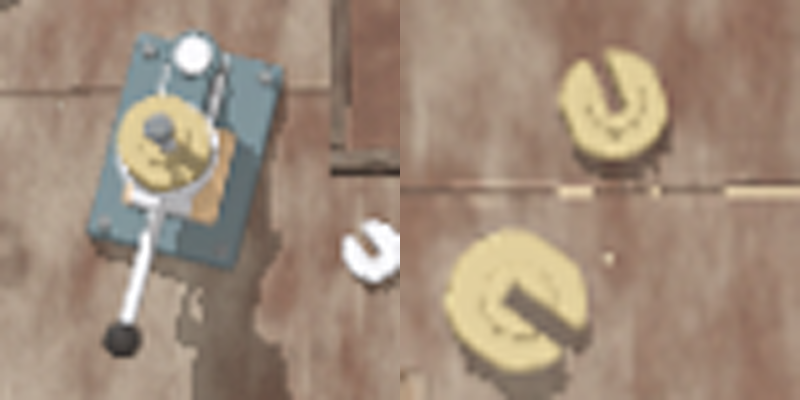

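The crop shows the smaller brass mass at about (612,105), its slot facing roughly +30° in world yaw. The press's x axis points at about -14°. I'll go to the press first and find the stem by touching its head with closed fingers.

Emit:
servo_tool([
  [0,0,0,0.933,-0.744,0,0],
  [0,0,0,0.933,-0.744,0,0],
  [0,0,0,0.933,-0.744,0,0],
  [0,0,0,0.933,-0.744,0,0],
])

```text
t: 0.6
ee_pos: [291.4, -418.8, 222.4]
orientation: [-3.12, -0.362, 0.0]
ft_force: [0.4, -1.2, 0.5]
width: 51.3
grasp_force: 0.0
```

Emit:
servo_tool([
  [0,0,0,0.933,-0.744,0,0],
  [0,0,0,0.933,-0.744,0,0],
  [0,0,0,0.933,-0.744,0,0],
  [0,0,0,0.933,-0.744,0,0],
])

```text
t: 1.1
ee_pos: [439.2, -231.3, 222.6]
orientation: [-3.12, -0.363, 0.0]
ft_force: [0.5, -0.2, -0.4]
width: 11.2
grasp_force: 0.0
```

Emit:
servo_tool([
  [0,0,0.314,0.933,-0.744,0,0],
  [0,0,0.314,0.933,-0.744,0,0],
  [0,0,0.314,0.933,-0.744,0,0],
  [0,0,0.314,0.933,-0.744,0,0],
  [0,0,0.314,0.933,-0.744,0,0],
  [0,0,0.314,0.933,-0.744,0,0],
])

```text
t: 1.85
ee_pos: [585.2, -45.7, 222.1]
orientation: [3.119, -0.375, -0.002]
ft_force: [0.4, 0.6, -0.8]
width: 0.5
grasp_force: 0.0
```

```bash
cat >> h.py <<'E'
from scipy.spatial.transform import Rotation as Ro
def tool():
    o=ctrl.get_obs(); R=Ro.from_rotvec(o['orientation']).as_matrix()
    print('t',round(o['t'],2),'p',o['ee_pos'].round(2),'yaw',np.arctan2(R[1,0],R[0,0]).round(4),'z',R[:,2].round(4),'F_tool',(R.T@o['ft_force']).round(2),'w',round(o['width'],2),'q6',o['qpos'][5].round(2))
    return o['ee_pos'],R
E
python3 - <<'E'
from h import *
tool(); im,d=grab('wrist'); c=load('wrist')
cv2.imwrite('pics/w1.png',cv2.resize(im[...,::-1],(800,600),interpolation=cv2.INTER_CUBIC))
E
```

```text
t 1.85 p [585.17 -45.65 222.06] yaw -0.2392 z [-1.6e-03 -1.0e-04 -1.0e+00] F_tool [ 0.27 -0.64  0.83] w 0.51 q6 1.71
```

View pics/w1.png

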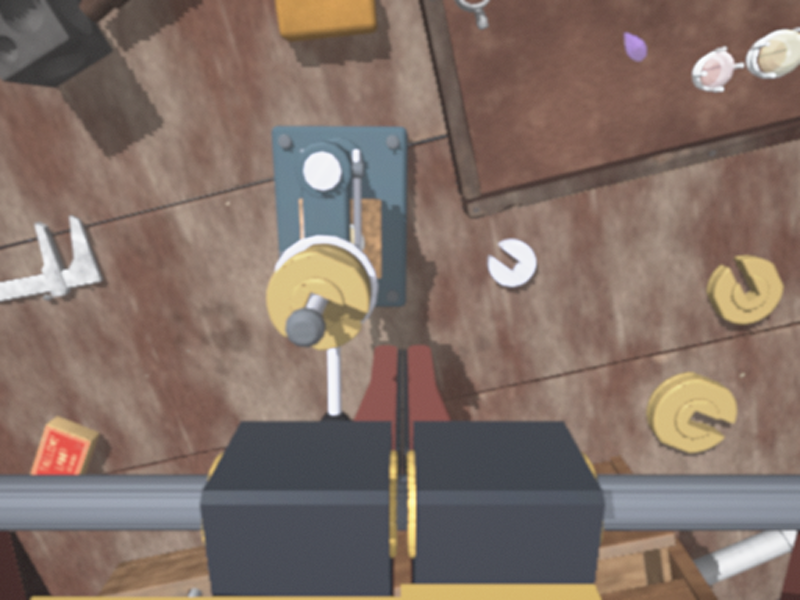

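The wrist view shows the press base squared to the image (rear corners (273,128) and (405,128)). The stem head is at about (306,326), the brass mass at (745,290) with its slot pointing up and slightly left.

```bash
python3 - <<'E'
from h import *
c=load('wrist'); s=1/1.5625
P=cloud(c)
A,B=[pt(c,u*s,v*s,pt(c,340*s,145*s)[2]) for u,v in [(273,128),(405,128)]]
D=pt(c,405*s,305*s,A[2])
print(A.round(1),B,D,'yaw',np.arctan2(*(A-B)[[1,0]])-np.pi/2,np.arctan2(*(B-D)[[1,0]]))
q=P[180:240,165:245].reshape(-1,3); m=(q[:,2]>174)&(q[:,2]<184); h=q[m]; print('head',m.sum(),h.min(0),h.max(0),np.median(h,0))
print('head px',pt(c,306*s,326*s,179))
q=P[155:215,445:512].reshape(-1,3); m=(q[:,2]>8)&(q[:,2]<18);h=q[m].astype(np.float32)
ce,r=cv2.minEnclosingCircle(h[:,:2]);print('mass',m.sum(),h.min(0),h.max(0),ce,r)
im=c['im'][...,::-1]
cv2.imwrite('pics/c2.png',cv2.resize(im[150:222,440:512],(576,576),interpolation=cv2.INTER_CUBIC))
E
```

```text
[680.1   5.6  76.8] [662.85341094 -65.543185    76.82194222] [562.37292538 -41.33106567  76.82194222] yaw -0.23821812851462232 -0.2364557108503069
head 495 [586.18231768 -13.16835411 174.00860128] [602.76623218   2.70684984 181.07810453] [595.54936062  -5.90182147 178.45931089]
head px [595.92976626  -6.726358   179.        ]Traceback (most recent call last):
  File "<stdin>", line 10, in <module>
cv2.error: OpenCV(4.12.0) /io/opencv/modules/imgproc/src/shapedescr.cpp:201: error: (-215:Assertion failed) count >= 0 && (depth == CV_32F || depth == CV_32S) in function 'minEnclosingCircle'
```

Emit:
servo_tool([
  [0,0,0,0.003,-0.03,0.255,0],
  [0,0,0,0.003,-0.06,0.255,0],
  [0,0,0,0.003,-0.06,0.255,0],
  [0,0,0,0.003,-0.075,0.255,0],
  [0,0,0,0.003,-0.075,0.255,0],
])

```text
t: 2.52
ee_pos: [590.7, -31.4, 173.0]
orientation: [-3.119, 0.376, -0.003]
ft_force: [0.2, -0.7, 1.2]
width: 0.5
grasp_force: 0.0
```

```bash
python3 - <<'E'
from h import *
tool(); im,d=grab('wrist'); c=load('wrist')
cv2.imwrite('pics/w2.png',cv2.resize(im[140:300,150:320][...,::-1],(680,560),interpolation=cv2.INTER_CUBIC))
E
```

```text
t 2.52 p [590.69 -31.44 173.04] yaw -0.2402 z [ 2.2e-03 -2.0e-04 -1.0e+00] F_tool [ 0.31  0.61 -1.22] w 0.47 q6 1.74
```

View pics/w2.png

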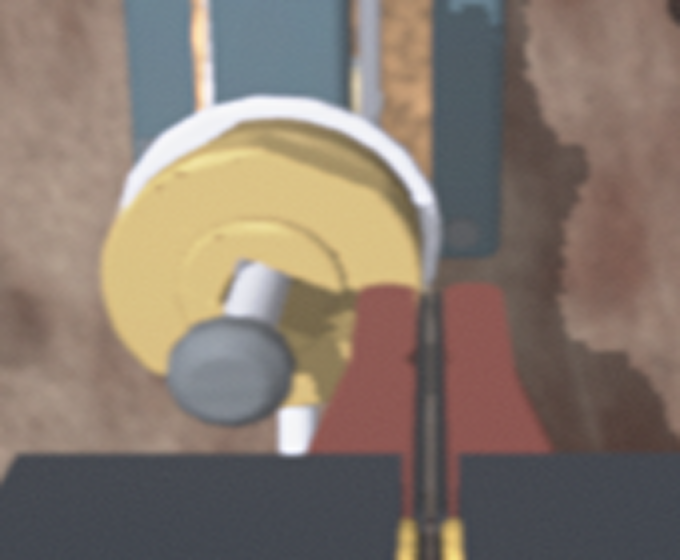

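The fingertips stand about 7 mm to the right of the head. Now I'll creep in.

Emit:
servo_tool([
  [0,0,0,0,-0.01,0,0],
  [0,0,0,0,-0.02,0,0],
  [0,0,0,0,-0.025,0,0],
  [0,0,0,0,-0.025,0,0],
])

```text
t: 3.08
ee_pos: [591.1, -26.4, 171.6]
orientation: [3.119, -0.376, -0.0]
ft_force: [0.3, 0.1, -0.0]
width: 0.4
grasp_force: 0.0
```

Emit:
servo_tool([
  [0,0,0,0,-0.004,0,0],
  [0,0,0,0,-0.004,0,0],
])

```text
t: 3.32
ee_pos: [591.3, -25.7, 171.6]
orientation: [3.119, -0.376, -0.0]
ft_force: [-0.8, 0.2, 0.6]
width: 0.4
grasp_force: 0.0
```

Emit:
servo_tool([
  [0,0,0,0,-0.005,0,0],
  [0,0,0,0,-0.005,0,0],
])

```text
t: 3.58
ee_pos: [591.6, -24.7, 171.7]
orientation: [-3.119, 0.376, 0.0]
ft_force: [0.1, 0.3, -0.2]
width: 0.2
grasp_force: 0.0
```

Emit:
servo_tool([
  [0,0,0,0,-0.0025,0,0],
  [0,0,0,0,-0.0025,0,0],
])

```text
t: 3.82
ee_pos: [591.7, -24.3, 171.7]
orientation: [3.119, -0.376, 0.0]
ft_force: [-0.7, 0.1, -0.5]
width: 0.2
grasp_force: 0.0
```

Emit:
servo_tool([
  [0,0,0,0,-0.0025,0,0],
  [0,0,0,0,-0.0025,0,0],
])

```text
t: 4.08
ee_pos: [591.9, -23.8, 171.7]
orientation: [-3.119, 0.376, -0.0]
ft_force: [0.1, -0.1, -0.3]
width: 0.2
grasp_force: 0.0
```

Emit:
servo_tool([
  [0,0,0,0,-0.004,0,0],
  [0,0,0,0,-0.004,0,0],
])

```text
t: 4.32
ee_pos: [592.1, -23.0, 171.7]
orientation: [-3.119, 0.376, -0.0]
ft_force: [-0.2, -0.6, -0.4]
width: 0.5
grasp_force: 0.0
```

Emit:
servo_tool([
  [0,0,0,0,-0.0025,0,0],
  [0,0,0,0,-0.0025,0,0],
])

```text
t: 4.58
ee_pos: [592.1, -22.6, 171.7]
orientation: [3.119, -0.376, -0.0]
ft_force: [-0.6, -1.4, -0.0]
width: 0.3
grasp_force: 0.4
```

Emit:
servo_tool([
  [0,0,0,0,-0.002,0,0],
  [0,0,0,0,-0.002,0,0],
])

```text
t: 4.82
ee_pos: [592.2, -22.3, 171.7]
orientation: [3.119, -0.376, -0.0]
ft_force: [-0.5, -0.6, 0.2]
width: 0.1
grasp_force: 0.8
```

Emit:
servo_tool([
  [0,0,0,0,-0.002,0,0],
  [0,0,0,0,-0.002,0,0],
])

```text
t: 5.08
ee_pos: [592.3, -21.9, 171.7]
orientation: [3.119, -0.376, -0.0]
ft_force: [-0.9, -2.7, 0.4]
width: 0.6
grasp_force: 1.4
```

```bash
python3 - <<'E'
from h import *
tool(); print(ctrl.get_obs()['grasp_force'])
E
```

```text
t 5.08 p [592.29 -21.94 171.71] yaw -0.2401 z [-1.e-04 -3.e-04 -1.e+00] F_tool [-0.27  2.83 -0.43] w 0.57 q6 1.75
1.3926168705074815
```

Contact on this side is at s≈-118.6 (tool y). Now the other side.

Emit:
servo_tool([
  [0,0,0,0,0.02,-0.02,0],
  [0,0,0,0,0.02,-0.11,0],
  [0,0,0,0,0.02,-0.11,0],
  [0,0,0,0,-0.215,-0.11,0],
  [0,0,0,0,-0.215,-0.11,0],
  [0,0,0,0,-0.215,0,0],
  [0,0,0,0,-0.215,0,0],
  [0,0,0,0,-0.2,0,0],
  [0,0,0,0,-0.2,0,0],
  [0,0,0,0,-0.2,0,0],
])

```text
t: 6.32
ee_pos: [602.2, 16.9, 172.3]
orientation: [-3.119, 0.377, -0.002]
ft_force: [-0.1, 0.0, -0.7]
width: 0.2
grasp_force: 0.0
```

```bash
python3 - <<'E'
from h import *
p,R=tool(); print(ctrl.get_obs()['grasp_force'],R[:,1]@p)
E
```

```text
t 6.33 p [602.17  16.86 172.3 ] yaw -0.2406 z [ 0.001  0.    -1.   ] F_tool [-0.13  0.02  0.75] w 0.19 q6 1.82
0.0 -159.89575022586806
```

Now s = -159.9; contact is expected near -154 to -157.

Emit:
servo_tool([
  [0,0,0,0,0.007,0,0],
  [0,0,0,0,0.007,0,0],
])

```text
t: 6.58
ee_pos: [601.5, 15.7, 171.8]
orientation: [3.119, -0.376, 0.0]
ft_force: [0.2, -0.5, -0.0]
width: 0.4
grasp_force: 0.0
```

Emit:
servo_tool([
  [0,0,0,0,0.004,0,0],
  [0,0,0,0,0.004,0,0],
])

```text
t: 6.82
ee_pos: [601.3, 15.0, 171.7]
orientation: [3.119, -0.376, -0.0]
ft_force: [-0.7, 0.1, 0.9]
width: 0.6
grasp_force: 0.0
```

Emit:
servo_tool([
  [0,0,0,0,0.004,0,0],
  [0,0,0,0,0.004,0,0],
])

```text
t: 7.08
ee_pos: [601.1, 14.1, 171.6]
orientation: [3.119, -0.376, -0.0]
ft_force: [-0.2, -0.0, -1.0]
width: 0.4
grasp_force: 0.0
```

Emit:
servo_tool([
  [0,0,0,0,0.004,0,0],
  [0,0,0,0,0.004,0,0],
])

```text
t: 7.32
ee_pos: [600.9, 13.4, 171.7]
orientation: [-3.119, 0.376, 0.0]
ft_force: [-0.2, 0.7, 1.0]
width: 0.5
grasp_force: 0.0
```

Emit:
servo_tool([
  [0,0,0,0,0.003,0,0],
  [0,0,0,0,0.003,0,0],
])

```text
t: 7.58
ee_pos: [600.8, 12.8, 171.7]
orientation: [-3.119, 0.376, -0.0]
ft_force: [-0.6, 0.5, 0.0]
width: 0.4
grasp_force: 0.0
```

Emit:
servo_tool([
  [0,0,0,0,0.002,0,0],
  [0,0,0,0,0.002,0,0],
])

```text
t: 7.82
ee_pos: [600.7, 12.4, 171.7]
orientation: [-3.119, 0.376, 0.0]
ft_force: [0.1, 0.5, 0.9]
width: 0.4
grasp_force: 0.0
```

Emit:
servo_tool([
  [0,0,0,0,0.003,0,0],
  [0,0,0,0,0.003,0,0],
])

```text
t: 8.07
ee_pos: [600.6, 11.8, 171.7]
orientation: [-3.119, 0.377, -0.0]
ft_force: [-0.1, -0.1, 0.3]
width: 0.5
grasp_force: 0.0
```

Emit:
servo_tool([
  [0,0,0,0,0.003,0,0],
  [0,0,0,0,0.003,0,0],
])

```text
t: 8.32
ee_pos: [600.4, 11.2, 171.7]
orientation: [3.119, -0.376, -0.0]
ft_force: [0.4, -0.2, -0.3]
width: 0.6
grasp_force: 0.0
```

Emit:
servo_tool([
  [0,0,0,0,0.003,0,0],
  [0,0,0,0,0.003,0,0],
])

```text
t: 8.57
ee_pos: [600.3, 10.7, 171.7]
orientation: [-3.119, 0.376, -0.0]
ft_force: [0.4, 0.4, 0.0]
width: 0.7
grasp_force: 0.2
```

Emit:
servo_tool([
  [0,0,0,0,0.002,0,0],
  [0,0,0,0,0.002,0,0],
])

```text
t: 8.82
ee_pos: [600.3, 10.4, 171.7]
orientation: [-3.119, 0.376, -0.0]
ft_force: [-0.9, 1.5, -0.6]
width: 0.4
grasp_force: 0.6
```

Emit:
servo_tool([
  [0,0,0,0,0.002,0,0],
  [0,0,0,0,0.002,0,0],
])

```text
t: 9.07
ee_pos: [600.2, 10.1, 171.7]
orientation: [-3.119, 0.376, -0.0]
ft_force: [0.2, 2.3, -0.4]
width: 0.3
grasp_force: 1.1
```

```bash
python3 - <<'E'
from h import *
p,R=tool(); print(ctrl.get_obs()['grasp_force'],R[:,1]@p,R[:,0]@p)
E
```

```text
t 9.07 p [600.17  10.09 171.74] yaw -0.2402 z [ 2.e-04  3.e-04 -1.e+00] F_tool [-0.34 -2.32  0.43] w 0.27 q6 1.81
1.0740993856234127 -152.63369037942553 580.5587764742984
```

Contacts at s=-118.7 and -153.3 put the stem at s=-136.0 in tool y, which agrees with the cameras to 0.4 mm. Next, over to the mass.

Emit:
servo_tool([
  [0,0,0,0,-0.02,-0.05,0],
  [0,0,0,0,-0.02,-0.25,0],
  [0,0,0,0,-0.02,-0.25,20],
  [0,0,0,-0.085,0.78,-0.25,80],
  [0,0,0,-0.085,0.78,-0.25,80],
  [0,0,0,-0.085,0.78,-0.25,80],
  [0,0,0,-0.085,0.78,-0.25,80],
])

```text
t: 9.95
ee_pos: [545.4, -139.5, 221.4]
orientation: [3.118, -0.382, -0.001]
ft_force: [0.5, -0.4, 0.4]
width: 46.7
grasp_force: 0.0
```

Emit:
servo_tool([
  [0,0,-0.507,-0.085,0.78,0,80],
  [0,0,-0.507,-0.085,0.78,0,80],
  [0,0,-0.507,-0.085,0.78,0,80],
  [0,0,-0.507,-0.085,0.78,0,80],
  [0,0,-0.507,-0.085,0.78,0,80],
  [0,0,-0.507,-0.085,0.78,0,80],
])

```text
t: 10.7
ee_pos: [493.3, -284.2, 221.4]
orientation: [-3.035, -0.808, 0.0]
ft_force: [-0.3, -0.3, -0.2]
width: 80.0
grasp_force: 0.0
```

```bash
python3 - <<'E'
from h import *
tool(); im,d=grab('wrist'); c=load('wrist')
cv2.imwrite('pics/w3.png',cv2.resize(im[80:280,160:360][...,::-1],(600,600),interpolation=cv2.INTER_CUBIC))
P=cloud(c);q=P[80:280,160:360].reshape(-1,3);m=(q[:,2]>7)&(q[:,2]<20)&(np.hypot(q[:,0]-493,q[:,1]+285)<45);h=q[m].astype(np.float32)
print(m.sum(),cv2.minEnclosingCircle(h[:,:2].copy()),np.percentile(h,[1,99],axis=0))
E
```

```text
t 10.7 p [ 493.26 -284.25  221.43] yaw 0.5205 z [-3.e-04  3.e-04 -1.e+00] F_tool [-0.42  0.1   0.16] w 79.96 q6 0.51
1276 ((492.84344482421875, -283.68212890625), 25.1368350982666) [[ 469.74655151 -306.46829224    9.22153306]
 [ 516.69615173 -260.62767792   16.44153309]]
```

View pics/w3.png

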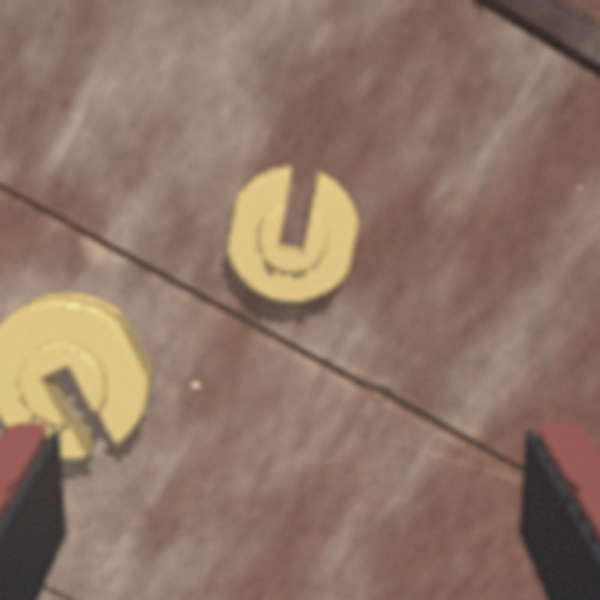

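The w3 crop shows the mass at (293,233), radius 25.1 mm. Its slot runs from (292,246) to the mouth at (304,171), about 8° clockwise of the tool.

```bash
python3 - <<'E'
from h import *
c=load('wrist')
f=lambda u,v,z:pt(c,160+u/3,80+v/3,z)
for a,b in [((291,170,12),(282,245,15)),((318,172,12),(303,247,15))]:
    A,B=f(*a),f(*b);print(A.round(1),B.round(1),np.arctan2(*(A-B)[[1,0]]))
# hough-free: dark pixels inside the disc at z=13.5
im=c['im'].astype(int);P=cloud(c);hs=cv2.cvtColor(c['im'],cv2.COLOR_RGB2HSV)
v,u=np.mgrid[80:280,160:360];K,R,t=c['K'],c['R'],c['t']
r=np.stack([u,v,np.ones_like(u)],-1)@np.linalg.inv(K).T@R; o=-R.T@t
X=o+r*((12-o[2])/r[...,2])[...,None]
d=X[...,:2]-[492.84,-283.68];rad=np.hypot(*d.transpose(2,0,1))
g=hs[80:280,160:360]
m=(rad<23)&(rad>14); br=im[80:280,160:360].sum(-1); th=np.median(br[m])
dk=m&(br<0.72*th)&(np.abs(np.arctan2(d[...,1],d[...,0])-.4)<.6);print(dk.sum(),d[dk].mean(0),np.arctan2(*d[dk].mean(0)[::-1]))
sv=(rad<26)&(br>0.72*th); print('bright circle',cv2.minEnclosingCircle(X[sv][:,:2].astype(np.float32)))
E
```

```text
[ 513.8 -271.3   12. ] [ 488.4 -282.    15. ] 0.4000969591462027
[ 518.1 -280.2   12. ] [ 491.7 -289.1   15. ] 0.325595384447584
66 [17.2672798   6.20299393] 0.34487729581389287
bright circle ((493.3082275390625, -283.37835693359375), 25.585737228393555)
```

Emit:
servo_tool([
  [0,0,0.107,0,-0.0035,0.3,80],
  [0,0,0.107,0,-0.0035,0.6,75],
  [0,0,0.107,0,-0.0035,0.9,70],
  [0,0,0.107,0,-0.0035,0.995,65],
  [0,0,0.107,0,-0.0035,0.995,65],
  [0,0,0.107,0,-0.0035,0.995,65],
])

```text
t: 11.5
ee_pos: [494.1, -285.2, 24.7]
orientation: [3.089, 0.562, 0.004]
ft_force: [0.8, -0.4, 0.3]
width: 65.3
grasp_force: 0.0
```

```bash
python3 - <<'E'
from h import *
p,R=tool()
E
```

```text
t 11.5 p [ 494.07 -285.2    24.72] yaw 0.3598 z [ 0.0029 -0.0017 -1.    ] F_tool [ 0.64  0.67 -0.26] w 65.33 q6 0.67
```

Emit:
servo_tool([
  [0,0,0,0,0,0.06,65],
  [0,0,0,0,0,0.1,65],
  [0,0,0,0,0,0.1,65],
  [0,0,0,0,0,0.1,65],
  [0,0,0,0,0,0.1,40],
  [0,0,0,0,0,0.1,40],
  [0,0,0,0,0,0.1,40],
  [0,0,0,0,0,0.1,40],
  [0,0,0,0,0,0.1,40],
  [0,0,0,0,0,0.1,40],
])

```text
t: 12.75
ee_pos: [492.6, -284.5, 2.8]
orientation: [3.091, 0.562, 0.0]
ft_force: [0.3, -0.1, 2.5]
width: 45.6
grasp_force: 29.8
```

```bash
python3 - <<'E'
from h import *
p,R=tool();print(ctrl.get_obs()['grasp_force'])
E
```

```text
t 12.75 p [ 492.63 -284.51    2.82] yaw 0.3598 z [ 2.e-04 -2.e-04 -1.e+00] F_tool [ 0.22  0.18 -2.47] w 45.59 q6 0.67
29.817405169601443
```

Gripped (45.6 mm). Lifting and carrying to the approach point, 60 mm short of the stem.

Emit:
servo_tool([
  [0,0,0,0,0,-0.2,40],
  [0,0,0,0,0,-0.45,40],
  [0,0,0,0.1,-0.2,-0.735,40],
  [0,0,0,0.25,-0.45,-0.735,40],
  [0,0,0,0.3625,-0.646,-0.735,40],
  [0,0,0,0.3625,-0.646,-0.735,40],
])

```text
t: 13.5
ee_pos: [514.7, -135.1, 149.6]
orientation: [-3.089, -0.568, 0.001]
ft_force: [0.0, -0.2, -2.2]
width: 45.9
grasp_force: 29.8
```

Emit:
servo_tool([
  [0,0,0.1,0.1,-0.2,0,40],
  [0,0,0.2,0.2,-0.4,0,40],
  [0,0,0.3,0.3,-0.55,0,40],
  [0,0,0.4,0.3625,-0.646,0,40],
  [0,0,0.4,0.3625,-0.646,0,40],
  [0,0,0.4,0.3625,-0.646,0,40],
  [0,0,0.4,0.3625,-0.646,0,40],
  [0,0,0.4,0.3625,-0.646,0,40],
])

```text
t: 14.5
ee_pos: [537.1, 7.7, 149.7]
orientation: [3.119, -0.377, -0.0]
ft_force: [0.2, -0.4, -2.6]
width: 45.4
grasp_force: 29.8
```

```bash
python3 - <<'E'
from h import *
p,R=tool();print(ctrl.get_obs()['grasp_force'],'s',np.array([-.2379,-.9713])@p[:2],'r',np.array([.9713,-.2379])@p[:2])
im,d=grab('wrist')
cv2.imwrite('pics/w4.png',cv2.resize(im[130:330,150:350][...,::-1],(600,600),interpolation=cv2.INTER_CUBIC))
E
```

```text
t 14.5 p [537.11   7.68 149.66] yaw -0.2407 z [-1.e-04 -0.e+00 -1.e+00] F_tool [0.26 0.3  2.6 ] w 45.41 q6 1.8
29.827313017726738 s -135.23377650117135 r 519.8713943141939
```

View pics/w4.png

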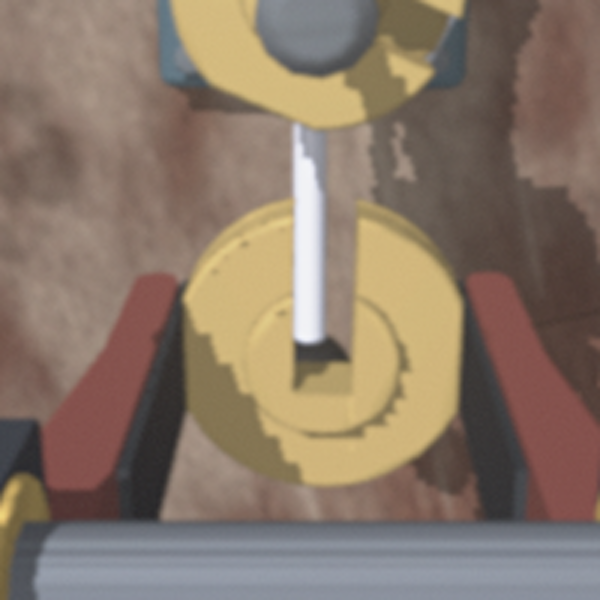

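The slot faces straight ahead at the stem, about 1 mm to the right of it in the image. That matches the touch result (shift -0.8 mm).

Emit:
servo_tool([
  [0,0,0,0.05,-0.004,0,40],
  [0,0,0,0.1,-0.004,0,40],
  [0,0,0,0.14,-0.004,0,40],
  [0,0,0,0.14,-0.004,0,40],
  [0,0,0,0.14,-0.004,0,40],
])

```text
t: 15.18
ee_pos: [564.3, 2.6, 149.5]
orientation: [3.119, -0.376, -0.001]
ft_force: [-0.4, 0.7, -1.7]
width: 45.7
grasp_force: 29.8
```

```bash
cat > st.py <<'E'
from h import *
p,R=tool();print(ctrl.get_obs()['grasp_force'],'s',np.array([-.2379,-.9713])@p[:2],'r',np.array([.9713,-.2379])@p[:2])
E
python3 st.py
```

```text
t 15.18 p [564.29   2.64 149.46] yaw -0.2402 z [-7.e-04  1.e-04 -1.e+00] F_tool [-0.54 -0.64  1.73] w 45.75 q6 1.79
29.827405050129983 s -136.8111595743508 r 547.4690080147196
```

Emit:
servo_tool([
  [0,0,0,0,0.004,0,40],
  [0,0,0,0,0.004,0,40],
  [0,0,0,0,0.004,0,40],
])

```text
t: 15.55
ee_pos: [564.4, 1.8, 149.8]
orientation: [-3.119, 0.376, -0.0]
ft_force: [-0.4, 0.2, -2.4]
width: 45.5
grasp_force: 29.8
```

```bash
python3 st.py
```

```text
t 15.55 p [564.35   1.84 149.75] yaw -0.2402 z [ 1.e-04 -0.e+00 -1.e+00] F_tool [-0.41 -0.1   2.4 ] w 45.54 q6 1.79
29.827460796777814 s -136.04797088835903 r 547.7179152458996
```

Emit:
servo_tool([
  [0,0,0,0.01,0,0,40],
  [0,0,0,0.015,0,0,40],
  [0,0,0,0.015,0,0,40],
])

```text
t: 15.92
ee_pos: [567.5, 1.1, 149.7]
orientation: [-3.119, 0.376, -0.0]
ft_force: [1.0, 0.5, -1.6]
width: 45.6
grasp_force: 29.8
```

Emit:
servo_tool([
  [0,0,0,0.005,0,0,40],
  [0,0,0,0.01,0,0,40],
])

```text
t: 16.18
ee_pos: [569.3, 0.6, 149.7]
orientation: [3.119, -0.376, -0.0]
ft_force: [1.6, 1.2, -1.4]
width: 46.0
grasp_force: 29.8
```

Emit:
servo_tool([
  [0,0,0,0.005,0,0,40],
  [0,0,0,0.01,0,0,40],
])

```text
t: 16.42
ee_pos: [571.3, 0.1, 149.7]
orientation: [-3.119, 0.377, -0.0]
ft_force: [-0.4, 0.4, -1.6]
width: 45.6
grasp_force: 29.8
```

Emit:
servo_tool([
  [0,0,0,0.005,0,0,40],
  [0,0,0,0.01,0,0,40],
])

```text
t: 16.68
ee_pos: [573.2, -0.4, 149.7]
orientation: [-3.119, 0.376, 0.0]
ft_force: [-1.0, 1.5, -1.2]
width: 45.8
grasp_force: 29.8
```

```bash
python3 st.py
```

```text
t 16.68 p [ 5.7323e+02 -3.7000e-01  1.4968e+02] yaw -0.2402 z [-0.  0. -1.] F_tool [-1.3  -1.27  1.18] w 45.78 q6 1.79
29.827397182423283 s -136.0156034324341 r 556.8644885451674
```

Emit:
servo_tool([
  [0,0,0,0.01,0,0,40],
  [0,0,0,0.02,0,0,40],
  [0,0,0,0.03,0,0,40],
  [0,0,0,0.03,0,0,40],
])

```text
t: 17.18
ee_pos: [579.2, -1.8, 149.7]
orientation: [-3.119, 0.376, -0.0]
ft_force: [-0.7, -0.7, -2.1]
width: 45.9
grasp_force: 29.8
```

Emit:
servo_tool([
  [0,0,0,0.01,0,0,40],
  [0,0,0,0.02,0,0,40],
  [0,0,0,0.03,0,0,40],
  [0,0,0,0.045,0,0,40],
  [0,0,0,0.055,0,0,40],
  [0,0,0,0.055,0,0,40],
])

```text
t: 17.92
ee_pos: [589.9, -4.4, 149.7]
orientation: [-3.119, 0.377, -0.0]
ft_force: [-0.5, -0.1, -2.1]
width: 45.6
grasp_force: 29.8
```

```bash
python3 st.py
```

```text
t 17.93 p [589.85  -4.42 149.67] yaw -0.2403 z [ 1.e-04 -0.e+00 -1.e+00] F_tool [-0.46  0.26  2.11] w 45.58 q6 1.78
29.827318092543464 s -136.02769242605598 r 573.975325887513
```

Emit:
servo_tool([
  [0,0,0,0.01,0,0,40],
  [0,0,0,0.02,0,0,40],
  [0,0,0,0.02,0,0,40],
])

```text
t: 18.3
ee_pos: [593.8, -5.4, 149.7]
orientation: [-3.119, 0.376, -0.0]
ft_force: [0.7, 0.7, -1.0]
width: 45.5
grasp_force: 29.8
```

Emit:
servo_tool([
  [0,0,0,0.004,0,0,40],
  [0,0,0,0.004,0,0,40],
])

```text
t: 18.55
ee_pos: [594.4, -5.5, 149.7]
orientation: [-3.119, 0.376, -0.0]
ft_force: [-0.5, -0.1, -1.4]
width: 45.7
grasp_force: 29.8
```

Emit:
servo_tool([
  [0,0,0,0.003,0,0,40],
  [0,0,0,0.003,0,0,40],
])

```text
t: 18.8
ee_pos: [595.0, -5.6, 149.7]
orientation: [3.119, -0.376, 0.0]
ft_force: [-0.9, -0.2, -1.7]
width: 45.6
grasp_force: 29.8
```

```bash
python3 st.py
```

```text
t 18.8 p [594.99  -5.65 149.69] yaw -0.2401 z [ 1.e-04 -0.e+00 -1.e+00] F_tool [-0.83  0.36  1.67] w 45.6 q6 1.78
29.82721354831483 s -136.0631735283296 r 579.2547255762067
```

Emit:
servo_tool([
  [0,0,0,0.003,0,0,40],
  [0,0,0,0.003,0,0,40],
])

```text
t: 19.05
ee_pos: [595.5, -5.8, 149.7]
orientation: [3.119, -0.376, -0.0]
ft_force: [-0.8, -0.2, -2.0]
width: 45.6
grasp_force: 29.8
```

Emit:
servo_tool([
  [0,0,0,0.003,0,0,40],
  [0,0,0,0.003,0,0,40],
])

```text
t: 19.3
ee_pos: [595.8, -5.9, 149.6]
orientation: [-3.119, 0.376, 0.001]
ft_force: [-1.3, 0.4, -0.9]
width: 45.5
grasp_force: 29.8
```

Emit:
servo_tool([
  [0,0,0,0.002,0,0,40],
  [0,0,0,0.002,0,0,40],
])

```text
t: 19.55
ee_pos: [596.1, -6.0, 149.6]
orientation: [-3.119, 0.376, 0.001]
ft_force: [-3.0, 1.2, -1.3]
width: 46.0
grasp_force: 29.8
```

```bash
python3 st.py
```

```text
t 19.55 p [596.07  -5.99 149.57] yaw -0.2402 z [-9.e-04  1.e-04 -1.e+00] F_tool [-3.15 -0.44  1.28] w 45.97 q6 1.78
29.827533014868095 s -135.99140384579005 r 580.3859135678392
```

Light contact (3 N) with the slot end at r≈579.9. Backing off to the centre and lowering.

Emit:
servo_tool([
  [0,0,0,-0.011,0,0,40],
  [0,0,0,-0.011,0,0,40],
  [0,0,0,-0.011,0,0.01,40],
  [0,0,0,-0.011,0,0.015,40],
  [0,0,0,-0.011,0,0.015,40],
])

```text
t: 20.18
ee_pos: [594.3, -5.5, 146.5]
orientation: [3.119, -0.376, -0.0]
ft_force: [0.4, -0.3, -2.0]
width: 45.5
grasp_force: 29.8
```

Emit:
servo_tool([
  [0,0,0,0,0,0.003,40],
  [0,0,0,0,0,0.005,40],
  [0,0,0,0,0,0.005,40],
])

```text
t: 20.55
ee_pos: [594.3, -5.5, 145.6]
orientation: [-3.119, 0.376, 0.0]
ft_force: [-0.2, -0.1, -1.5]
width: 45.5
grasp_force: 29.8
```

Emit:
servo_tool([
  [0,0,0,0,0,0.003,40],
  [0,0,0,0,0,0.003,40],
])

```text
t: 20.8
ee_pos: [594.3, -5.5, 145.0]
orientation: [-3.119, 0.376, 0.0]
ft_force: [0.2, -0.3, -1.8]
width: 45.9
grasp_force: 29.8
```

```bash
python3 st.py
```

```text
t 20.8 p [594.32  -5.51 145.04] yaw -0.2402 z [-1.e-04  0.e+00 -1.e+00] F_tool [0.25 0.3  1.75] w 45.87 q6 1.78
29.82730687226649 s -136.03910516734967 r 578.5705870746169
```

Emit:
servo_tool([
  [0,0,0,0,0,0.004,40],
  [0,0,0,0,0,0.004,40],
])

```text
t: 21.05
ee_pos: [594.3, -5.5, 144.2]
orientation: [-3.119, 0.376, 0.0]
ft_force: [-0.3, -0.0, -2.0]
width: 45.5
grasp_force: 29.8
```

Emit:
servo_tool([
  [0,0,0,0,0,0.003,40],
  [0,0,0,0,0,0.003,40],
])

```text
t: 21.3
ee_pos: [594.3, -5.5, 143.6]
orientation: [3.119, -0.376, -0.0]
ft_force: [0.2, 0.8, -2.4]
width: 45.8
grasp_force: 29.8
```

Emit:
servo_tool([
  [0,0,0,0,0,0.0025,40],
  [0,0,0,0,0,0.0025,40],
])

```text
t: 21.55
ee_pos: [594.3, -5.5, 143.2]
orientation: [-3.119, 0.376, 0.0]
ft_force: [0.2, 0.1, -2.2]
width: 45.4
grasp_force: 29.8
```

Emit:
servo_tool([
  [0,0,0,0,0,0.002,40],
  [0,0,0,0,0,0.002,40],
])

```text
t: 21.8
ee_pos: [594.3, -5.5, 142.8]
orientation: [3.119, -0.376, -0.0]
ft_force: [-0.1, -0.5, -2.1]
width: 45.6
grasp_force: 29.8
```

Emit:
servo_tool([
  [0,0,0,0,0,0.002,40],
  [0,0,0,0,0,0.002,40],
])

```text
t: 22.05
ee_pos: [594.4, -5.5, 142.6]
orientation: [3.119, -0.376, 0.0]
ft_force: [-0.7, 0.2, 1.5]
width: 45.7
grasp_force: 29.8
```

Seated: Fz went from -2 to +1.5 N at TCP z 142.6, against 142.8 expected. Releasing, then lifting.

Emit:
servo_tool([
  [0,0,0,0,0,0,48],
  [0,0,0,0,0,0,52],
  [0,0,0,0,0,0,60],
  [0,0,0,0,0,0,66],
  [0,0,0,0,0,0,66],
  [0,0,0,0,0,-0.05,66],
  [0,0,0,0,0,-0.2,66],
  [0,0,0,0,0,-0.4,66],
  [0,0,0,0,0,-0.4,66],
  [0,0,0,0,0,-0.4,66],
])

```text
t: 23.3
ee_pos: [594.1, -5.5, 222.4]
orientation: [-3.119, 0.376, -0.0]
ft_force: [-0.3, -0.6, -0.8]
width: 65.8
grasp_force: 0.0
```

```bash
python3 - <<'E'
from h import *
tool(); im,d=grab('wrist'); c=load('wrist'); P=cloud(c)
cv2.imwrite('pics/w5.png',cv2.resize(im[100:300,150:350][...,::-1],(600,600),interpolation=cv2.INTER_CUBIC))
q=P.reshape(-1,3); m=(np.hypot(q[:,0]-594.5,q[:,1]+5.5)<24)&(q[:,2]>130)&(q[:,2]<165)
print(np.histogram(q[m][:,2],bins=np.arange(136,164,1)))
grab('top')
E
```

```text
t 23.3 p [594.06  -5.51 222.43] yaw -0.2402 z [ 0.  0. -1.] F_tool [-0.17  0.68  0.83] w 65.82 q6 1.78
(array([  4,   4,   9,  60, 112,  46,  61,  88,  22,   4,   8,   5,   5,
         7,  65, 693, 986, 204, 142, 189,  38,   3,   0,   0,   0,   0,
         0]), array([136, 137, 138, 139, 140, 141, 142, 143, 144, 145, 146, 147, 148,
       149, 150, 151, 152, 153, 154, 155, 156, 157, 158, 159, 160, 161,
       162, 163]))
```

View pics/w5.png

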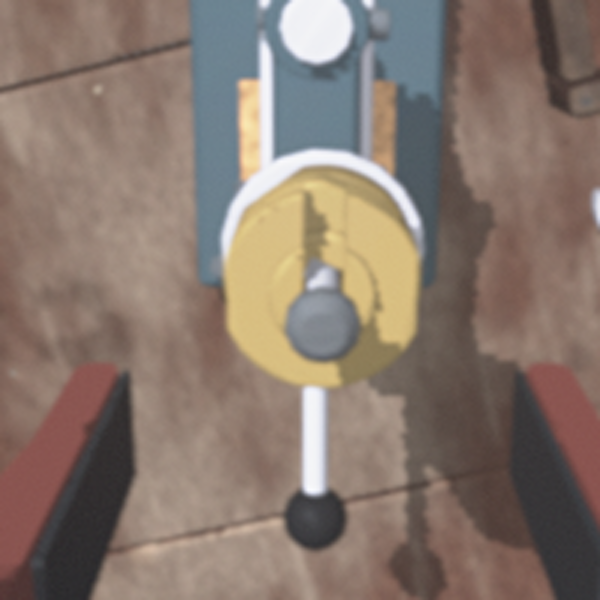

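Nested: the disc's top is at z≈152 and the slot faces the column. The ball is at (315,518) in the crop.

```bash
python3 - <<'E'
from h import *
c=load('wrist'); P=cloud(c)
q=P.reshape(-1,3); 
b=pt(c,150+315/3,100+518/3,80);print(b)
t=load('top'); print(pt(t,340/1.5625,318/1.5625,78))
m=(np.hypot(q[:,0]-b[0],q[:,1]-b[1])<9)&(q[:,2]>70)&(q[:,2]<95);print(m.sum(),q[m].mean(0),np.percentile(q[m][:,2],98))
p=ctrl.get_obs()['ee_pos']
d=b-p; print('tool shift x,y',d[:2]@[.9713,-.2379],d[:2]@[-.2379,-.9713])
E
```

```text
[493.11171019  22.24176242  80.        ]
[494.01125702  22.04160141  78.        ]
217 [494.88709741  21.78747695  87.48107108] 90.09614680445593
tool shift x,y -104.16474108490473 -3.037738490645621
```

Emit:
servo_tool([
  [0,0,0,-0.25,-0.015,0,50],
  [0,0,0,-0.5175,-0.015,0,0],
  [0,0,0,-0.5175,-0.015,0.2,0],
  [0,0,0,-0.5175,-0.015,0.4,0],
  [0,0,0,-0.5175,-0.015,0.6,0],
  [0,0,0,-0.5175,-0.015,0.62,0],
  [0,0,0,-0.5175,-0.015,0.62,0],
  [0,0,0,-0.5175,-0.015,0.62,0],
])

```text
t: 24.4
ee_pos: [495.6, 22.0, 99.6]
orientation: [-3.119, 0.376, -0.003]
ft_force: [0.2, 0.4, 0.4]
width: 0.6
grasp_force: 0.0
```

```bash
python3 st.py
```

```text
t 24.4 p [495.57  22.04  99.64] yaw -0.2402 z [ 2.2e-03  1.0e-04 -1.0e+00] F_tool [ 0.06 -0.48 -0.43] w 0.62 q6 1.83
0.0 s -139.30559967272706 r 476.1030036229428
```

Pressing down gently.

Emit:
servo_tool([
  [0,0,0,0,0,0.02,0],
  [0,0,0,0,0,0.035,0],
  [0,0,0,0,0,0.05,0],
  [0,0,0,0,0,0.06,0],
  [0,0,0,0,0,0.07,0],
  [0,0,0,0,0,0.08,0],
  [0,0,0,0,0,0.09,0],
  [0,0,0,0,0,0.1,0],
])

```text
t: 25.4
ee_pos: [493.3, 22.3, 78.4]
orientation: [-3.119, 0.377, 0.004]
ft_force: [-4.8, 2.1, 7.8]
width: 0.2
grasp_force: 4.1
```

```bash
python3 st.py
```

```text
t 25.4 p [493.33  22.3   78.42] yaw -0.2404 z [-2.4e-03  4.0e-04 -1.0e+00] F_tool [-5.15 -0.95 -7.82] w 0.23 q6 1.83
4.0725428983569145 s -139.02001329132432 r 473.86523338442476
```

Emit:
servo_tool([
  [0,0,0,-0.003,0,0.01,0],
  [0,0,0,-0.005,0,0.02,0],
  [0,0,0,-0.005,0,0.03,0],
  [0,0,0,-0.005,0,0.04,0],
  [0,0,0,-0.005,0,0.05,0],
  [0,0,0,-0.005,0,0.06,0],
  [0,0,0,-0.005,0,0.07,0],
  [0,0,0,-0.005,0,0.08,0],
  [0,0,0,-0.005,0,0.09,0],
  [0,0,0,-0.005,0,0.1,0],
])

```text
t: 26.65
ee_pos: [492.3, 22.6, 58.3]
orientation: [-3.119, 0.377, 0.004]
ft_force: [-4.2, 2.1, 7.7]
width: 0.3
grasp_force: 3.8
```

```bash
python3 st.py
```

```text
t 26.65 p [492.26  22.55  58.35] yaw -0.2404 z [-2.6e-03  4.0e-04 -1.0e+00] F_tool [-4.63 -1.05 -7.72] w 0.33 q6 1.83
3.763508051633835 s -139.0131940501823 r 472.7631980169549
```

Emit:
servo_tool([
  [0,0,0,0,0,0.008,0],
  [0,0,0,0,0,0.016,0],
  [0,0,0,0,0,0.024,0],
  [0,0,0,0,0,0.03,0],
  [0,0,0,0,0,0.036,0],
  [0,0,0,0,0,0.036,0],
])

```text
t: 27.4
ee_pos: [492.3, 22.5, 51.1]
orientation: [-3.119, 0.377, 0.004]
ft_force: [-3.6, 2.3, 5.5]
width: 0.2
grasp_force: 2.9
```

Emit:
servo_tool([
  [0,0,0,0,0,0.004,0],
  [0,0,0,0,0,0.005,0],
])

```text
t: 27.65
ee_pos: [492.4, 22.5, 50.2]
orientation: [-3.119, 0.377, 0.004]
ft_force: [-4.1, 1.3, 7.4]
width: 0.1
grasp_force: 3.6
```

Emit:
servo_tool([
  [0,0,0,0,0,0.003,0],
  [0,0,0,0,0,0.005,0],
])

```text
t: 27.9
ee_pos: [492.5, 22.5, 49.5]
orientation: [-3.119, 0.377, 0.003]
ft_force: [-4.9, 3.3, 13.2]
width: 0.8
grasp_force: 6.5
```

Emit:
servo_tool([
  [0,0,0,0,0,0.002,0],
  [0,0,0,0,0,0.002,0],
])

```text
t: 28.15
ee_pos: [492.5, 22.5, 49.4]
orientation: [-3.119, 0.377, 0.003]
ft_force: [-5.1, 2.2, 14.4]
width: 0.3
grasp_force: 7.2
```

At the stop: the force rises and travel has ended at 49.4. Letting go and retreating.

Emit:
servo_tool([
  [0,0,0,0,0,-0.02,0],
  [0,0,0,0,0,-0.1,0],
  [0,0,0,-0.1,0,-0.35,0],
  [0,0,0,-0.25,0,-0.7,0],
  [0,0,0,-0.25,0,-0.9,0],
  [0,0,0,-0.25,0,-0.9,0],
  [0,0,0,-0.25,0,-0.9,0],
])

```text
t: 29.02
ee_pos: [444.9, 34.1, 229.0]
orientation: [-3.119, 0.376, -0.001]
ft_force: [-0.6, 0.1, 0.1]
width: 0.2
grasp_force: 0.0
```

```bash
python3 - <<'E'
from h import *
tool(); im,d=grab('wrist'); c=load('wrist'); P=cloud(c); q=P.reshape(-1,3)
cv2.imwrite('pics/w6.png',cv2.resize(im[...,::-1],(800,600),interpolation=cv2.INTER_CUBIC))
m=(np.hypot(q[:,0]-594.5,q[:,1]+5.5)<24)&(q[:,2]>115)&(q[:,2]<165)
print(np.histogram(q[m][:,2],bins=np.arange(124,158,1))[0])
m=(np.hypot(q[:,0]-493,q[:,1]-22)<10)&(q[:,2]>20)&(q[:,2]<95);print(m.sum(),np.percentile(q[m][:,2],[50,98]))
E
```

```text
t 29.02 p [444.89  34.13 229.03] yaw -0.2402 z [ 8.e-04  0.e+00 -1.e+00] F_tool [-0.57  0.07 -0.09] w 0.21 q6 1.86
[ 0  0  0  0  0  0  0  0  0  0  0  0  0  1 12 20 18  0  0  0  0  0  0  0
  0  0  0  0  0  0  0  0  0]
316 [47.59861823 50.49488609]
```

View pics/w6.png

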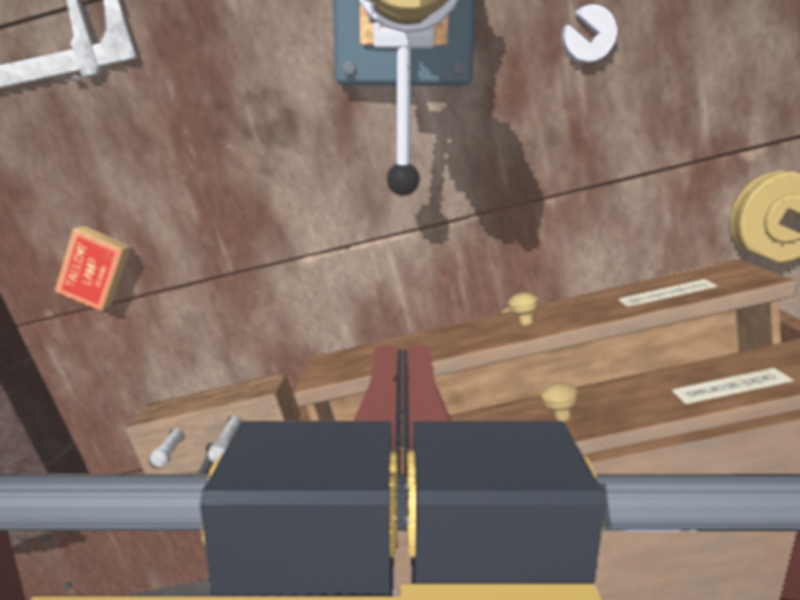

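The lever ball is down (top at z≈50), the mass's rim is at about 139.5 (152 - 12.5), and the bystanders in view are undisturbed.

```bash
python3 -c "
from workcell import ctrl
print(ctrl.close_job())"
```

```text
the job is handed in; nothing more can be done
None
```

The smaller brass mass is nested fully on the stack with its slot a third of a turn from both others. The lever is down on its stop, and the job was handed in at about 29 s; readings against the stem and stack stayed near 3 N.

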